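# Move three milling tools on by one station

## Task

Move each tool on the setting bench on to its next station: the face mill, back from the machine in the tool caddy, goes into the tightening fixture; the drill chuck, now in the tightening fixture, goes onto the height-setting stand; the end mill, already measured on the stand, goes into the caddy for the machine. The empty sleeve is there for parking a tool meanwhile and is empty again at the end. Lower every tool fully home and upright in its pocket without dropping it, do not knock the tools against one another, and leave the spray can, the brush and the hook spanner where they are.

Things in the scene. Friction and masses are not known exactly. Their poses are not given: they have to be found in the camera images.
- face_mill: Face mill: wide dark cutter head; starts in the caddy. Flange 50 mm dia, 19 mm thick; below it, hidden in the pocket, a taper and stud, 32 mm dia narrowing to 13, 68 mm long. Origin: flange underside on the axis (at the rim when home), z up. Above the origin: neck 38 mm dia to 34 mm, head 50 mm dia to 73 mm. Grip the head from above, 48 mm over the origin. 0.75 kg.
- drill_chuck: Collet chuck with thin drill; starts in the fixture. Flange 50 mm dia, 19 mm thick; below it, hidden in the pocket, a taper and stud, 32 mm dia narrowing to 13, 68 mm long. Origin: flange underside on the axis (at the rim when home), z up. Above the origin: neck 30 mm dia to 40 mm, dark nut 34 mm dia to 61 mm, drill 8 mm dia to 90 mm. Grip the nut from above, 48 mm over the origin. 0.45 kg.
- end_mill: End mill in a plain bright holder; starts on the stand. Flange 50 mm dia, 19 mm thick; below it, hidden in the pocket, a taper and stud, 32 mm dia narrowing to 13, 68 mm long. Origin: flange underside on the axis (at the rim when home), z up. Above the origin: holder 40 mm dia from 19 to 58 mm, dark end mill 16 mm dia to 90 mm. Grip the holder from above, 48 mm over the origin. 0.55 kg.
- fixture: Tightening fixture: bright aluminium housing on a square dark foot plate 96 x 96 x 15 mm, small ball lever on its -x side. Pocket: bore 39 mm dia, 70 mm deep or more, in a housing 71 mm dia; a tool's flange rests on its rim. Fixed. Origin: bench level on the pocket axis; rim at z = 95 mm.
- stand: Height-setting stand: grey base 95 mm wide, 48 mm before to 152 mm behind the pocket; 120 mm behind it (own +x) a column 212 mm high with a gauge head 36 x 50 mm at 151 to 201 mm, its arm swung to the back. Pocket: bore 39 mm dia, 70 mm deep or more, in a housing 71 mm dia; a tool's flange rests on its rim. Fixed. Origin: bench level on the pocket axis; rim at z = 100 mm.
- caddy: Tool caddy: grey plastic tray 92 mm wide, 34 mm high, 46 mm before to 154 mm behind the pocket, with insert boxes and two spare nuts behind (own +x). Pocket: bore 39 mm dia, 70 mm deep or more, in a housing 71 mm dia; a tool's flange rests on its rim. Fixed. Origin: bench level on the pocket axis; rim at z = 80 mm.
- sleeve: Parking sleeve: plain round white plastic pot on a 92 mm disc, empty at the start and the end. Pocket: bore 39 mm dia, 70 mm deep or more, in a housing 71 mm dia; a tool's flange rests on its rim. Fixed. Origin: bench level on the pocket axis; rim at z = 80 mm.
- can: Small spray can, 44 mm diameter, 105 mm high, standing near the middle of the bench. Loose; leave it. Origin: centre of its underside.
- brush: Chip brush with a wooden handle, 170 mm long, 42 mm wide, 20 mm high, lying. Loose; leave it. Origin: under its middle, handle to its -x.
- spanner: Steel hook spanner, 165 mm long, 6 mm thick, lying flat. Loose; leave it. Origin: bench level near its middle, hook to its +x.
Things that resemble listed ones, but are neither listed nor needed, are in the scene too. What is shaped like the drill_chuck but blue or red is not meant.

How it is judged:
At the end, for the whole second after the job is handed in: The face mill is in the tightening fixture, the drill chuck on the height-setting stand and the end mill in the caddy: each within 8 mm of its pocket's axis, its flange within 5 mm of the rim's height, upright within 0.1 rad, released and at rest (horizontal distance between face_mill and fixture below 0.008 m and z of face_mill in the frame of fixture between 0.09 and 0.1 m and angle between each of face_mill, drill_chuck, end_mill's own z axis and vertical below 0.1 rad and linear speed of each of face_mill, drill_chuck, end_mill below 0.02 m/s and contact force between each of face_mill, drill_chuck, end_mill and the fingers below 0.1 N and horizontal distance between drill_chuck and stand below 0.008 m and z of drill_chuck in the frame of stand between 0.095 and 0.105 m and horizontal distance between end_mill and caddy below 0.008 m and z of end_mill in the frame of caddy between 0.075 and 0.085 m); the robot touches nothing.
It fails at once if a tool is dropped or thrown (faster than 0.6 m/s while not held) ((linear speed of face_mill above 0.6 m/s and contact force between face_mill and the fingers below 0.1 N) or (linear speed of drill_chuck above 0.6 m/s and contact force between drill_chuck and the fingers below 0.1 N) or (linear speed of end_mill above 0.6 m/s and contact force between end_mill and the fingers below 0.1 N)).
It fails at once if tools are knocked against one another (over 3 N) (contact force between face_mill and drill_chuck above 3 N or contact force between any of drill_chuck, face_mill and end_mill above 3 N).
It fails at once if the spray can, the brush or the hook spanner is shifted by more than 30 mm, or the can is tipped over (distance of any of can, brush, spanner from where it was at the start of the episode above 0.03 m or angle between can's own z axis and vertical above 0.5 rad).
It also fails if it takes over 141 s, if anything falls off the work surface, if the arm or the gripper's body presses on something with over 40 N, if the wrist force passes 120 N, or if a joint passes its speed limit or range.

## Robot

A 6-joint arm with a two-finger parallel gripper is mounted at the origin on the work surface. World frame = base frame: x ahead of the robot, y to its left, z up, the work surface at z = 0. Lengths are in m, angles in rad, forces in N, time in s.
With the tool pointing down it reaches from about 0.425 to 0.95 m from the base axis. Payload 3.5 kg.
Tool frame: the origin (TCP) lies between the finger pads; the fingertips stand 22 mm ahead of it and the grasp point (between the pads) lies 3 mm ahead of it (ctrl.nose_length is the z of the fingertips in the tool frame, in m); z points along the fingers, y is the line along which they close (so a half turn about z gives the same grasp; the last joint's range is limited). The gripper opens to 85 mm and grips with 20 to 120 N. Pads are 22 mm wide; open, the fingers measure 114 mm over their backs; the gripper's body (76 mm by 85 mm) begins 54 mm behind the grasp point. The pads swing forward as they close: fully open they stand 13 mm farther back than shut.
Start: joints at [-1.483, 0.286, 1.577, -0, 1.279, -0.15], TCP at [0.159, -0.656, 0.214] pointing down, gripper open.
Joint ranges: [-2.77, 2.77], [-0.9, 2.22], [0.21, 2.48], [-1.53, 4.67], [0.24, 2.81], [-2.84, 2.84]. Speed limits (rad/s): [2.79, 2.79, 3.14, 3.14, 3.14, 3.14].

## Interface

Orientations are given as a unit quaternion [x, y, z, w].
In Python, from plant import ctrl gives the robot as it stands. The module is installed in compiled form; this text tells all that it offers.
- The arm moves only by the tool send_rows, never from a script. Its argument "rows" is text: rows parted by semicolons, each of 7 numbers parted by spaces: the turn, a rotation vector about the tool's x, y, z in normalised numbers (1 is 180 degrees), then the shift along the tool's x, y, z in shares of 800 mm (1.0 is 800 mm), then the opening, from -1 (shut) to 1 (fully open). A call has 1 to 8 rows; each row is the pose to reach, as a shift and turn from the pose commanded when the call began, along the tool's axes at that moment; what a row does not reach only later rows make up. A row lasts 1/8 s, in which the tool goes at most 62.5 mm and 10.7 degrees, less where a joint would pass 70% of its speed; a pose out of reach is approached as far as the arm can. A shift or turn number past 1, either way, is cut back to 1. A call with a gripper value outside its range is refused whole. The fingers move at their own pace and stop on an object; "grip_force" is the grip in N (left out, the last holds). Time passes only in rows, so rows that repeat a pose let the fingers close. It gives the time, the measured TCP pose, the force, the opening and the grip force at its end, in the units of the state.
- ctrl.get_state(): the state, without advancing time (a new reading comes with each control period).
- ctrl.read_camera(name): name is "side" or "top" or "wrist"; returns a dict with "color" (420x560x3 uint8, red, green, blue), "fx", "fy", "cx", "cy" (pixels), "D" ([k1, k2, p1, p2, k3] as OpenCV has them; the pictures are not rectified), "extrinsics" (4x4, takes a point from world to camera coordinates). Camera axes: x right, y down, z forward; pixel columns grow to the right and rows downward; lengths in m; the calibration is good to about 2 mm. A picture is of the moment at which its call begins. There is no depth.
- ctrl.sign_off(): hands the job in; it is judged then, once.
Trained networks look in a picture, given as the dict that the camera call returned (one of the last four; its "shot" number tells which), for a name from the list of things; names that differ only in an ending like _2 or _b are one class to them, and where a whole thing is asked for, a point or a joint stands for the part that bears it (a point fixed in the world has none). Each returns a list of dicts, best first, with "p" (0 to 1); they miss things now and then, are a little off and sometimes report something else, mostly with a low value. They report only what shows in the picture. A call takes as long as a camera call. They do not tell look-alikes from the thing itself.
- ctrl.look_for(picture, target): "position" ([x, y, z] in m, in the coordinates of the camera as it stood for that picture, good to about 4 mm: the middle of the surface that is visible of it).
The state is a dict: "time": time; "qpos": joint angles; "dq": joint speeds; "joint_efforts": joint torques, N m; "eef_pos": TCP position; "tcp_rot": TCP orientation; "contact_force": force on the tool from outside, world axes, zero at the start; "wrist_torque": the same for the moment, N m; "opening": opening from 0.0 (shut) to 1.0 (fully open); "finger_force": force on a finger pad.
Only numpy, scipy, OpenCV 4.12 (cv2) and the standard library are available. Lean on these libraries where they do the work, as an engineer would, in place of code of your own. Each camera call takes 0.05 s, during which the arm holds its last target. There are 200 camera calls.

## Working session

There is one attempt and no reset: what is moved stays moved. The work goes in short steps, Python scripts to look and compute and a tool call to move; the robot and the scene stay as the last step left them, time stands still between calls to the robot, and variables do not carry over. Pictures are saved under pics/ and viewed, at most 14 in all, crops included, and the job is handed in when it is done.

Besides the shell and the picture viewer there is one more tool, called after ">>>" as name(argument=value, ...) on one line, values as JSON. send_rows: Moves the arm, as the interface text tells. Its arguments: {"type":"object","properties":{"rows":{"type":"string"},"grip_force":{"type":"number"}},"required":["rows"]}

```bash
mkdir -p pics; cat > h.py <<'E'
import numpy as np, cv2
from plant import ctrl
def look(names, cams=("top","side")):
    for c in cams:
        p=ctrl.read_camera(c); cv2.imwrite(f"pics/{c}_{p['shot']}.png",p['color'][:,:,::-1]); print(c,p['shot'])
        E=np.array(p['extrinsics'])
        for n in names:
            for d in ctrl.look_for(p,n)[:4]:
                w=np.linalg.inv(E)@np.r_[d['position'],1]
                q,_=cv2.projectPoints(np.array([d['position']],float),np.zeros(3),np.zeros(3),np.array([[p['fx'],0,p['cx']],[0,p['fy'],p['cy']],[0,0,1]]),np.array(p['D'],float))
                print(n,round(d['p'],2),w[:3].round(4),q.ravel().round())
E
python3 - <<'E'
from h import *
look(["face_mill","drill_chuck","end_mill","fixture","stand","caddy","sleeve","can","brush","spanner"])
s=ctrl.get_state();print(s)
E
```

```text
top 1
face_mill 0.66 [ 0.5076 -0.1175  0.1493] [346. 227.]
drill_chuck 0.89 [0.646  0.2975 0.097 ] [162. 172.]
drill_chuck 0.65 [0.5457 0.4388 0.0953] [ 99. 215.]
drill_chuck 0.57 [0.5348 0.3256 0.1235] [145. 217.]
end_mill 0.63 [ 0.4736 -0.3514  0.1594] [456. 242.]
fixture 0.69 [0.5208 0.3108 0.0368] [161. 228.]
fixture 0.51 [0.6168 0.1235 0.0617] [238. 187.]
fixture 0.24 [ 0.507  -0.1226  0.1483] [348. 228.]
stand 0.84 [ 0.5556 -0.3602  0.0287] [436. 214.]
caddy 0.72 [ 0.5795 -0.1314  0.0179] [342. 205.]
sleeve 0.62 [0.6155 0.126  0.0611] [237. 187.]
can 0.69 [ 0.4441 -0.0073  0.1029] [294. 258.]
can 0.31 [ 0.5818 -0.1316  0.0169] [342. 204.]
brush 0.55 [0.418  0.2227 0.0184] [198. 271.]
spanner 0.98 [ 0.392 -0.224  0.004] [381. 281.]
spanner 0.51 [ 0.58   -0.1319  0.0186] [342. 205.]
side 2
face_mill 0.82 [ 0.5033 -0.1123  0.1347] [318. 157.]
drill_chuck 0.94 [0.5375 0.4497 0.0856] [150. 345.]
drill_chuck 0.74 [0.5292 0.3432 0.1193] [189. 293.]
drill_chuck 0.73 [0.638  0.3057 0.0862] [161. 267.]
end_mill 0.93 [ 0.4692 -0.3486  0.1423] [371. 111.]
fixture 0.93 [0.5109 0.3627 0.0407
[... 374 characters left out ...]
rray([-1.48302373e+00,  2.86309604e-01,  1.57668864e+00, -6.46408135e-06,
        1.27858466e+00, -1.49995529e-01]), 'dq': array([ 2.56687228e-04,  9.18781538e-04,  7.10723002e-05,  1.18454741e-04,
        4.61146353e-04, -5.99779373e-04]), 'joint_efforts': array([ 1.32831021e-03, -4.05967462e+01, -2.92942733e+01, -1.55726839e-04,
        4.96178654e-04,  8.98484359e-06]), 'eef_pos': array([ 0.15901513, -0.65599678,  0.21412462]), 'tcp_rot': array([ 9.92941498e-01,  1.18605147e-01, -3.24519007e-06,  4.77661594e-06]), 'contact_force': array([ 0.66760285, -0.43189575, -0.24699521]), 'wrist_torque': array([0.04204624, 0.03818395, 0.00418586]), 'finger_force': 0.0, 'opening': 0.9966660184253697}
```

View pictures.

View pics/top_1.png

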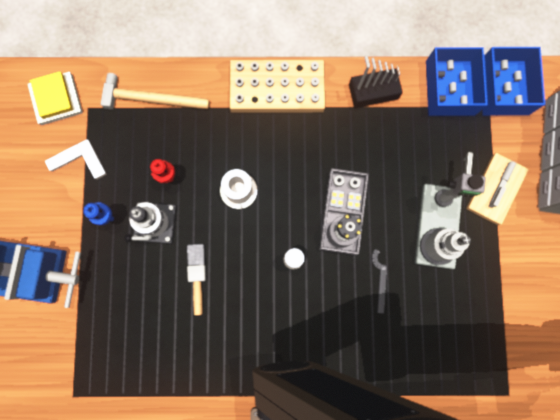

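View pics/side_2.png

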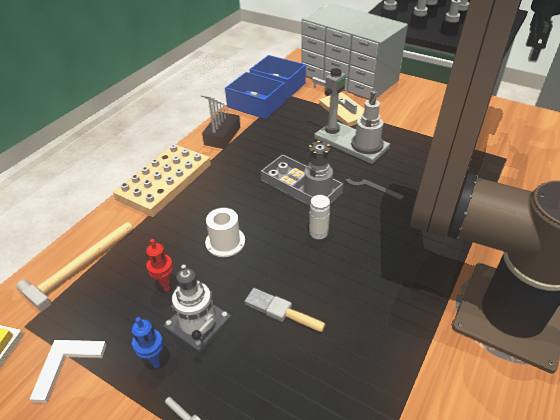

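```bash
cat >> h.py <<'E'
from scipy.spatial.transform import Rotation as R
def to(x,y,z,yaw=0.):
    s=ctrl.get_state(); r=R.from_quat(s['tcp_rot']); 
    t=R.from_matrix(np.c_[[np.cos(yaw),np.sin(yaw),0],[np.sin(yaw),-np.cos(yaw),0],[0,0,-1]])
    print('t',s['time'],'pos',np.round(s['eef_pos'],4),'rot',(r.inv()*t).as_rotvec(degrees=True).round(2),'mm',(r.inv().apply(np.array([x,y,z])-s['eef_pos'])*1000).round(1))
E
python3 - <<'E'
from h import *
p=ctrl.read_camera("wrist");s=ctrl.get_state()
T=np.eye(4);T[:3,:3]=R.from_quat(s['tcp_rot']).as_matrix();T[:3,3]=s['eef_pos']
print((np.array(p['extrinsics'])@T).round(4),p['fx'],p['D'])
to(0.42,-0.35,0.36)
E
```

```text
[[-1.000e-04  1.000e+00  1.000e-04 -2.000e-04]
 [-9.558e-01 -1.000e-04 -2.941e-01  2.480e-02]
 [-2.941e-01 -1.000e-04  9.558e-01  1.746e-01]
 [ 0.000e+00  0.000e+00  0.000e+00  1.000e+00]] 370.5727530403447 [-0.04905152  0.          0.          0.          0.        ]
t 1.15 pos [ 0.159  -0.656   0.2142] rot [ 0.   -0.   13.63] mm [ 325.7 -235.9 -145.9]
```

The manual's scale: shifts go in shares of 800 mm and turns go in shares of 180 degrees. Converting my numbers, 375 mm is 0.4688, -224 mm is -0.28, 13.63 degrees is 0.0757.

>>> send_rows(rows="0 0 0 0.025 -0.0188 -0.0625 1;0 0 0.0278 0.1 -0.0625 -0.1075 1;0 0 0.05 0.1625 -0.1 -0.1075 1;0 0 0.0757 0.225 -0.1375 -0.1075 1;0 0 0.0757 0.3 -0.1813 -0.1075 1;0 0 0.0757 0.375 -0.225 -0.1075 1;0 0 0.0757 0.4375 -0.2625 -0.1075 1;0 0 0.0757 0.4688 -0.28 -0.1075 1")

```text
time: 2.15
eef_pos: [0.4723, -0.3478, 0.3005]
tcp_rot: [1.0, 0.001, 0.0, 0.0]
contact_force: [0.4, 0.1, 0.9]
opening: 0.998
finger_force: 0.0
```

```bash
python3 - <<'E'
from h import *
look(["end_mill","stand"],["wrist"]); to(.471,-.35,.3)
E
```

```text
wrist 4
end_mill 0.61 [ 0.4832 -0.3607  0.1589] [295. 171.]
stand 0.67 [ 0.5588 -0.3686  0.0307] [298.  80.]
t 2.3 pos [ 0.4719 -0.3484  0.3002] rot [0.02 0.   0.22] mm [-0.9  1.6  0.2]
```

View pics/wrist_4.png

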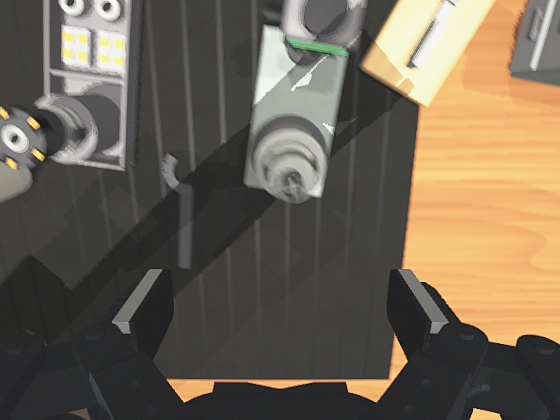

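Converted, -231 mm is -0.2888, -215 mm is -0.2688, 0.2 degrees is 0.0011.

>>> send_rows(rows="0 0 0.0011 0.0188 -0.0625 0 1;0 0 0.0011 0.03 -0.1375 0 1;0 0 0.0011 0.04 -0.2125 0 1;0 0 0.0011 0.045 -0.2688 0 1;0 0 0.0011 0.045 -0.2888 0 1;0 0 0.0011 0.045 -0.2888 0 1")

```text
time: 3.05
eef_pos: [0.5065, -0.1195, 0.3003]
tcp_rot: [1.0, -0.002, 0.0, 0.0]
contact_force: [-0.5, -0.4, 0.4]
opening: 1.003
finger_force: 0.0
```

```bash
python3 - <<'E'
from h import *
look(["face_mill","caddy"],["wrist"]); to(.612,.135,.3)
E
```

```text
wrist 5
face_mill 0.84 [ 0.5145 -0.1268  0.1521] [288. 173.]
caddy 0.93 [ 0.5877 -0.1376  0.0142] [295.  85.]
t 3.2 pos [ 0.5066 -0.1206  0.3   ] rot [ 0.03  0.01 -0.33] mm [ 1.039e+02 -2.562e+02 -1.000e-01]
```

Converted, -256 mm is -0.32, -225 mm is -0.2813, -0.3 degrees is -0.0017.

>>> send_rows(rows="0 0 -0.0017 0.025 -0.0625 0 1;0 0 -0.0017 0.0563 -0.1375 0 1;0 0 -0.0017 0.0875 -0.2125 0 1;0 0 -0.0017 0.1188 -0.2813 0 1;0 0 -0.0017 0.13 -0.32 0 1;0 0 -0.0017 0.13 -0.32 0 1;0 0 -0.0017 0.13 -0.32 0 1;0 0 -0.0017 0.13 -0.32 0 1")

```text
time: 4.2
eef_pos: [0.6117, 0.1349, 0.3002]
tcp_rot: [1.0, -0.0, 0.0, 0.0]
contact_force: [-0.7, 0.5, 0.7]
opening: 1.001
finger_force: 0.0
```

```bash
python3 - <<'E'
from h import *
look(["sleeve"],["wrist"]); to(.532,.334,.3)
E
```

```text
wrist 6
sleeve 0.78 [0.6249 0.13   0.077 ] [284. 153.]
sleeve 0.46 [ 0.5156 -0.114   0.1394] [532. 274.]
t 4.3 pos [0.6117 0.1353 0.3004] rot [ 0.01 -0.02 -0.02] mm [ -79.7 -198.7    0.3]
```

View pics/wrist_6.png

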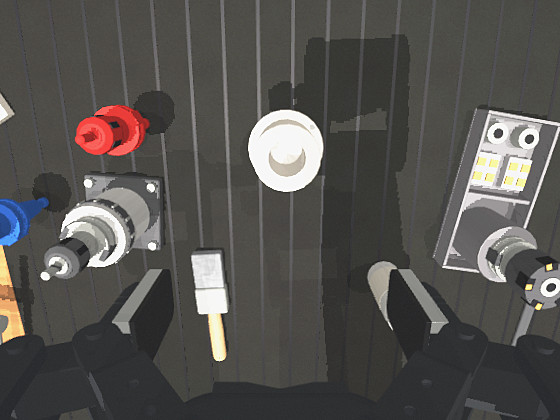

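Converted, -199 mm is -0.2488, -170 mm is -0.2125.

>>> send_rows(rows="0 0 0 -0.025 -0.0625 0 1;0 0 0 -0.0563 -0.1375 0 1;0 0 0 -0.0875 -0.2125 0 1;0 0 0 -0.1 -0.2488 0 1;0 0 0 -0.1 -0.2488 0 1;0 0 0 -0.1 -0.2488 0 1;0 0 0 -0.1 -0.2488 0 1")

```text
time: 5.18
eef_pos: [0.5321, 0.3341, 0.3002]
tcp_rot: [1.0, -0.0, 0.0, 0.0]
contact_force: [0.3, 0.8, -1.3]
opening: 0.998
finger_force: 0.0
```

```bash
python3 - <<'E'
from h import *
look(["drill_chuck"],["wrist"]); to(.532,.334,.3)
# 2x crops montage
a=cv2.imread('pics/wrist_7.png')
b=cv2.imread('pics/wrist_6.png')
c=cv2.imread('pics/wrist_5.png')
m=np.hstack([cv2.resize(a[70:270,220:350],None,fx=2,fy=2),cv2.resize(b[70:270,220:350],None,fx=2,fy=2),cv2.resize(c[70:270,220:350],None,fx=2,fy=2)])
cv2.imwrite('pics/m1.png',m)
E
```

```text
wrist 7
drill_chuck 0.91 [0.5451 0.3358 0.1536] [277. 167.]
drill_chuck 0.87 [0.6426 0.3042 0.1299] [315.  46.]
drill_chuck 0.82 [0.5519 0.4387 0.1205] [166. 153.]
t 5.275 pos [0.532  0.3343 0.3001] rot [ 0.01 -0.   -0.02] mm [0.  0.3 0.1]
```

View pics/m1.png

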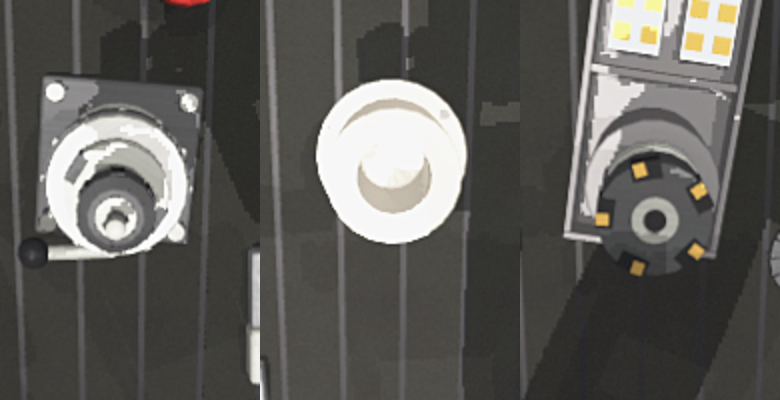

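```bash
cat >> h.py <<'E'
def cam(p): return np.array([[p['fx'],0,p['cx']],[0,p['fy'],p['cy']],[0,0,1]]),np.array(p['D'],float),np.array(p['extrinsics'])
def back(p,uv,z):
    K,D,E=cam(p); u=cv2.undistortPoints(np.array([[uv]],float),K,D).ravel()
    d=E[:3,:3].T@np.r_[u,1]; o=-E[:3,:3].T@E[:3,3]; return (o+d*(z-o[2])/d[2])[:2].round(4)
def circ(img,p,x,y,z,dia,col,off,s):
    K,D,E=cam(p); a=np.linspace(0,2*np.pi,60); P=np.c_[x+dia/2*np.cos(a),y+dia/2*np.sin(a),0*a+z]
    q,_=cv2.projectPoints(P,cv2.Rodrigues(E[:3,:3])[0],E[:3,3],K,D); q=((q.reshape(-1,2)-off+.5)*s).astype(np.int32)
    cv2.polylines(img,[q],True,col,1)
def ov(p,name,x,y,w,circles,s=4):  # crop half-width w about the first circle
    K,D,E=cam(p); q,_=cv2.projectPoints(np.array([[x,y,circles[0][0]]]),cv2.Rodrigues(E[:3,:3])[0],E[:3,3],K,D); c=q.ravel().astype(int)
    o=np.maximum(c-w,0); i=p['color'][o[1]:c[1]+w,o[0]:c[0]+w,::-1]; i=cv2.resize(i,None,fx=s,fy=s,interpolation=cv2.INTER_CUBIC)
    cols=[(0,255,0),(0,0,255),(255,0,255),(255,255,0)]
    for k,(z,d) in enumerate(circles): circ(i,p,x,y,z,d,cols[k%4],o,s)
    cv2.imwrite(f'pics/{name}.png',i)
E
python3 - <<'E'
from h import *
p=ctrl.read_camera("wrist"); print('drill',back(p,(278,182),.185), back(p,(278,181),.185))
x,y=back(p,(278,181.5),.185)
ov(p,'o_drill',x,y,60,[(.185,.008),(.156,.034),(.114,.05),(.095,.071)],5)
T=p
# same camera model for earlier shots, pose shifted (orientation within 0.3 deg)
E0=np.array(p['extrinsics']); s=ctrl.get_state()['eef_pos']
for n,uv,z,pos in (('sleeve',(287.2,159),.08,(.6117,.1353,.3004)),('face',(288,180),.153,(.5066,-.1206,.3))):
    print(n, back(p,uv,z+s[2]-pos[2])+np.array(pos)[:2]-s[:2])
E
```

```text
drill [0.5401 0.3354] [0.5409 0.3354]
sleeve [0.61871023 0.12712955]
face [ 0.50881023 -0.12797045]
```

View pics/o_drill.png

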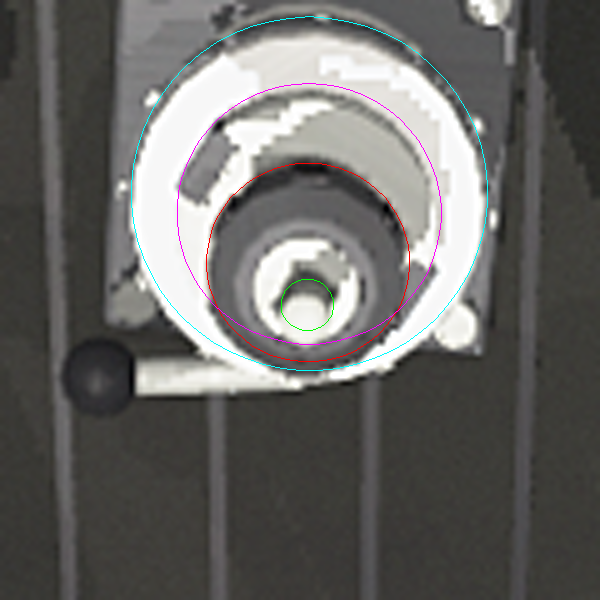

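```bash
python3 - <<'E'
from h import *
t=ctrl.read_camera("top"); s=ctrl.read_camera("side")
t['color']=cv2.imread('pics/top_1.png')[:,:,::-1]; s['color']=cv2.imread('pics/side_2.png')[:,:,::-1]
L=[('d',.5395,.335,[(.156,.034),(.114,.05),(.095,.071)]),('s',.6187,.127,[(.08,.039),(.08,.071)]),('f',.509,-.126,[(.153,.05),(.08,.071)])]
rows=[]
for p in (t,s):
    r=[]
    for n,x,y,c in L:
        ov(p,'tmp',x,y,22,c,6); r.append(cv2.resize(cv2.imread('pics/tmp.png'),(264,264)))
    rows.append(np.hstack(r))
cv2.imwrite('pics/o2.png',np.vstack(rows))
E
```

```text
(no output)
```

View pics/o2.png

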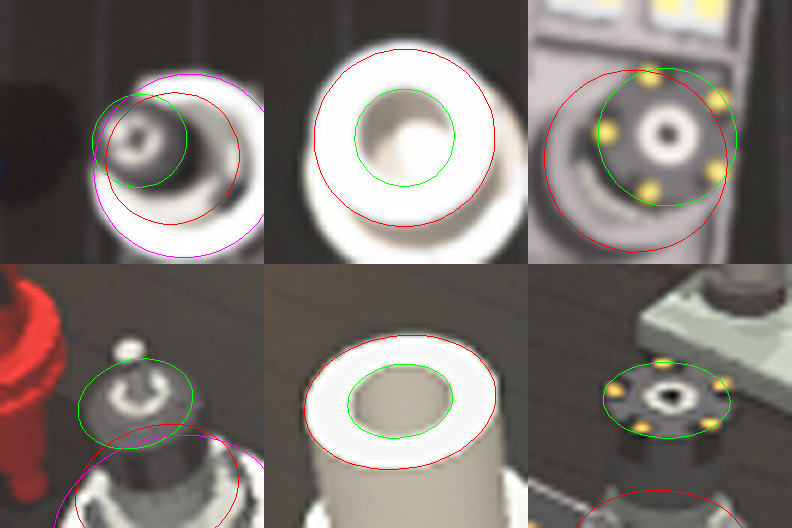

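Converted, 154 mm is 0.1925, 7.5 mm is 0.0094.

>>> send_rows(rows="0 0 0 0.0094 -0.0009 0.05 1;0 0 0 0.0094 -0.0009 0.1 1;0 0 0 0.0094 -0.0009 0.1438 1;0 0 0 0.0094 -0.0009 0.175 1;0 0 0 0.0094 -0.0009 0.1925 1;0 0 0 0.0094 -0.0009 0.1925 1;0 0 0 0.0094 -0.0009 0.1925 0.2;0 0 0 0.0094 -0.0009 0.1925 0.2", grip_force=60)

```text
time: 6.42
eef_pos: [0.5397, 0.3366, 0.1478]
tcp_rot: [1.0, 0.001, 0.001, -0.001]
contact_force: [0.8, 0.9, -0.7]
opening: 0.615
finger_force: 0.0
```

>>> send_rows(rows="0 0 0 0 0 0 -1;0 0 0 0 0 0 -1;0 0 0 0 0 0 -1;0 0 0 0 0 0 -1", grip_force=60)

```text
time: 6.92
eef_pos: [0.5389, 0.3361, 0.1465]
tcp_rot: [1.0, 0.001, 0.0, 0.0]
contact_force: [0.0, -1.8, 2.1]
opening: 0.061
finger_force: 58.7
```

```bash
python3 - <<'E'
from h import *
t=ctrl.read_camera("wrist"); s=ctrl.read_camera("side"); print(ctrl.get_state()['opening'])
a=cv2.resize(s['color'][230:360,120:260,::-1],(560,520)); b=t['color'][:,:,::-1]
cv2.imwrite('pics/g1.png',np.hstack([cv2.resize(a,(400,371)),cv2.resize(b[100:400,120:440],(396,371))]))
E
```

```text
0.0621037948205998
```

View pics/g1.png

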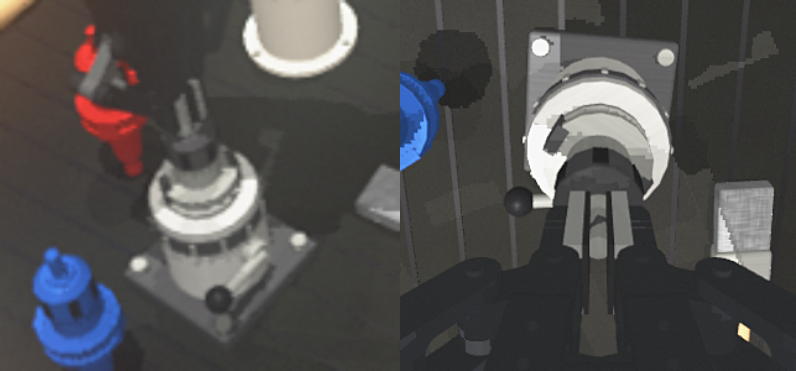

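```bash
python3 - <<'E'
from h import *
out=[]
for c in ("side","wrist"):
    p=ctrl.read_camera(c)
    ov(p,'tmp',.5395,.335,40,[(.1245,.004),(.156,.034),(.135,.034),(.185,.008)],5 if c=="side" else 5); out.append(cv2.imread('pics/tmp.png'))
cv2.imwrite('pics/g2.png',np.hstack(out)); print(ctrl.nose_length, out[0].shape)
E
```

```text
0.022 (400, 400, 3)
```

View pics/g2.png

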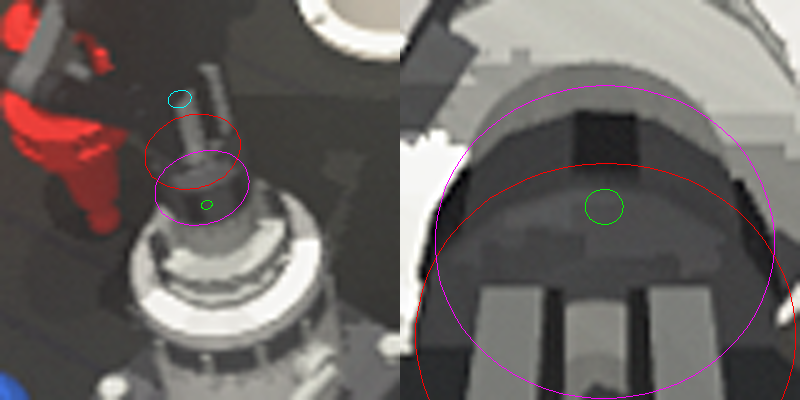

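```bash
python3 - <<'E'
from h import *
p=ctrl.read_camera("wrist");K,D,E=cam(p)
pr=lambda P: cv2.projectPoints(np.array(P,float),cv2.Rodrigues(E[:3,:3])[0],E[:3,3],K,D)[0].reshape(-1,2)
o=pr([[.5395,.335,.1245]])[0].astype(int)-40
e=ctrl.get_state()['eef_pos'];print(e, 'tips row',o[1]+287/5,'bars outer px',o[0]+475/5,o[0]+725/5,'inner',o[0]+545/5,o[0]+650/5)
for dz in (-.02,-.01,0,.01,.022,.03):
    print(dz,pr([[e[0]+.011,e[1]+.015,e[2]-dz],[e[0]+.011,e[1]-.015,e[2]-dz]]).round(0).tolist())
cv2.imwrite('pics/w.png',p['color'][:,:,::-1])
print(o)
E
```

```text
[0.53898619 0.33610804 0.14651929] tips row 254.4 bars outer px 336.0 386.0 inner 350.0 371.0
-0.02 [[243.0, 253.0], [316.0, 253.0]]
-0.01 [[245.0, 243.0], [314.0, 244.0]]
0 [[247.0, 235.0], [312.0, 235.0]]
0.01 [[249.0, 227.0], [310.0, 227.0]]
0.022 [[250.0, 219.0], [308.0, 219.0]]
0.03 [[252.0, 214.0], [307.0, 214.0]]
[241 197]
```

View pics/w.png

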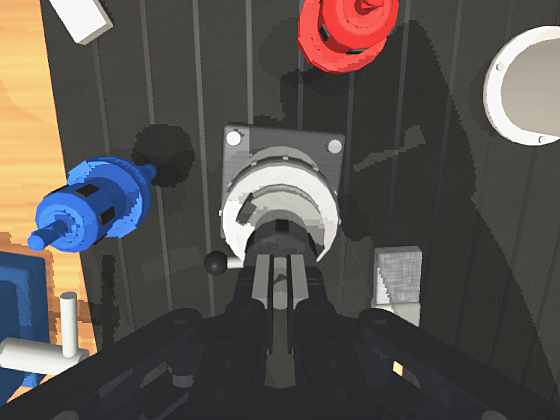

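Converted, -150 mm is -0.1875, -140 mm is -0.175.

>>> send_rows(rows="0 0 0 0 0 0 1;0 0 0 0 0 0 1;0 0 0 0 0 0 1;0 0 0 0 0 -0.0375 1;0 0 0 0 0 -0.0875 1;0 0 0 0 0 -0.1375 1;0 0 0 0 0 -0.175 1;0 0 0 0 0 -0.1875 1")

```text
time: 8.18
eef_pos: [0.5396, 0.3367, 0.2989]
tcp_rot: [1.0, 0.001, 0.002, -0.001]
contact_force: [0.1, 1.0, 0.3]
opening: 1.001
finger_force: 0.0
```

>>> send_rows(rows="0 0 0 0 0 0 -0.1;0 0 0 0 0 0 -0.1;0 0 0 0 0 0 -0.1;0 0 0 0 0 0 -0.1")

```text
time: 8.68
eef_pos: [0.5385, 0.3361, 0.295]
tcp_rot: [1.0, 0.001, -0.001, 0.0]
contact_force: [0.0, 0.4, -0.6]
opening: 0.446
finger_force: 0.0
```

```bash
python3 - <<'E'
from h import *
out=[]
st=ctrl.get_state();e=st['eef_pos'];print(e,st['opening'],st['tcp_rot'])
g=st['opening']*.085/2
for c,w in (("side",50),("wrist",50)):
    p=ctrl.read_camera(c);K,D,E=cam(p)
    ov(p,'tmp',.5395,.335,50,[((e[2]-.022) if c=="wrist" else .2,.001),(.156,.034),(.114,.05),(.095,.071)],4); i=cv2.imread('pics/tmp.png')
    q,_=cv2.projectPoints(np.array([[.5395,.335,(e[2]-.022) if c=="wrist" else .2]]),cv2.Rodrigues(E[:3,:3])[0],E[:3,3],K,D);o=np.maximum(q.ravel().astype(int)-50,0)
    for sy in (-1,1):   # documented pad outlines
        P=np.array([[e[0]+a,e[1]+sy*g,e[2]-b] for a,b in ((.011,.022),(-.011,.022),(-.011,-.016),(.011,-.016))])
        q,_=cv2.projectPoints(P,cv2.Rodrigues(E[:3,:3])[0],E[:3,3],K,D)
        cv2.polylines(i,[((q.reshape(-1,2)-o+.5)*4).astype(np.int32)],True,(0,255,255),1)
    out.append(i)
cv2.imwrite('pics/g3.png',np.hstack(out))
E
```

```text
[0.53854415 0.33611364 0.29504077] 0.4455874285653452 [ 9.99999313e-01  8.09983937e-04 -7.87875361e-04  3.11284502e-04]
```

View pics/g3.png

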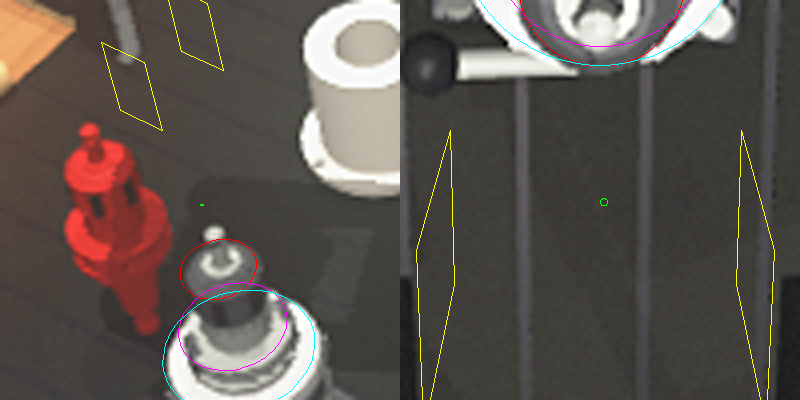

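Converted, 180 mm is 0.225, 174 mm is 0.2175.

>>> send_rows(rows="0 0 0 0 0 0.0375 1;0 0 0 0 0 0.0875 1;0 0 0 0 0 0.1375 1;0 0 0 0 0 0.175 1;0 0 0 0 0 0.1938 1;0 0 0 0 0 0.2063 1;0 0 0 0 0 0.2175 1;0 0 0 0 0 0.225 1")

```text
time: 9.78
eef_pos: [0.5393, 0.3365, 0.1166]
tcp_rot: [1.0, 0.001, 0.001, -0.0]
contact_force: [-0.3, 0.4, -1.6]
opening: 0.997
finger_force: 0.0
```

>>> send_rows(rows="0 0 0 0 0 0 0.2;0 0 0 0 0 0 0.2;0 0 0 0 0 0 -0.1;0 0 0 0 0 0 -0.3;0 0 0 0 0 0 -1;0 0 0 0 0 0 -1;0 0 0 0 0 0 -1;0 0 0 0 0 0 -1", grip_force=60)

```text
time: 10.78
eef_pos: [0.5393, 0.3362, 0.1169]
tcp_rot: [1.0, 0.001, 0.001, 0.0]
contact_force: [-1.4, -2.9, 5.3]
opening: 0.375
finger_force: 60.5
```

Converted, -95 mm is -0.1188, -85 mm is -0.1063.

>>> send_rows(rows="0 0 0 0 0 -0.0038 -1;0 0 0 0 0 -0.01 -1;0 0 0 0 0 -0.02 -1;0 0 0 0 0 -0.035 -1;0 0 0 0 0 -0.0563 -1;0 0 0 0 0 -0.0813 -1;0 0 0 0 0 -0.1063 -1;0 0 0 0 0 -0.1188 -1")

```text
time: 11.78
eef_pos: [0.5397, 0.3367, 0.2141]
tcp_rot: [1.0, 0.001, 0.002, -0.001]
contact_force: [0.7, 0.2, -3.1]
opening: 0.368
finger_force: 59.8
```

Converted, 208 mm is 0.26, 197 mm is 0.2463.

>>> send_rows(rows="0 0 0 0.0075 0.0188 0 -1;0 0 0 0.0188 0.05 0 -1;0 0 0 0.0338 0.0875 0 -1;0 0 0 0.05 0.1313 0 -1;0 0 0 0.0675 0.175 0 -1;0 0 0 0.0825 0.2163 0 -1;0 0 0 0.0938 0.2463 0 -1;0 0 0 0.0988 0.26 0 -1")

```text
time: 12.78
eef_pos: [0.618, 0.126, 0.2098]
tcp_rot: [1.0, -0.0, -0.001, 0.0]
contact_force: [-0.4, 0.2, -3.3]
opening: 0.371
finger_force: 60.0
```

```bash
python3 - <<'E'
from h import *
look(["drill_chuck","sleeve"],["wrist"]);st=ctrl.get_state();print(st['eef_pos'],st['contact_force'],st['opening'])
p=ctrl.read_camera("wrist"); 
x,y=.6187,.127; dz=st['eef_pos'][2]-.1169
out=[]
for c in ("wrist","side"):
    p=ctrl.read_camera(c); ov(p,'tmp',x,y,50,[(.095+dz+(.019 if c=='wrist' else 0),.05),(.080,.071),(.080,.039),(.095+dz-.068,.013)],4); out.append(cv2.imread('pics/tmp.png'))
cv2.imwrite('pics/s1.png',np.hstack(out))
E
```

```text
wrist 18
drill_chuck 0.8 [0.6274 0.1263 0.2476] [278. 278.]
drill_chuck 0.69 [0.6523 0.2885 0.1054] [ 56. 151.]
drill_chuck 0.25 [ 0.5528 -0.1067  0.0211] [505. 234.]
sleeve 0.72 [0.6332 0.1277 0.0626] [277. 164.]
[0.61780739 0.12801741 0.21040279] [ 0.0692338   1.26494475 -4.33309581] 0.3725359171576118
```

View pics/s1.png

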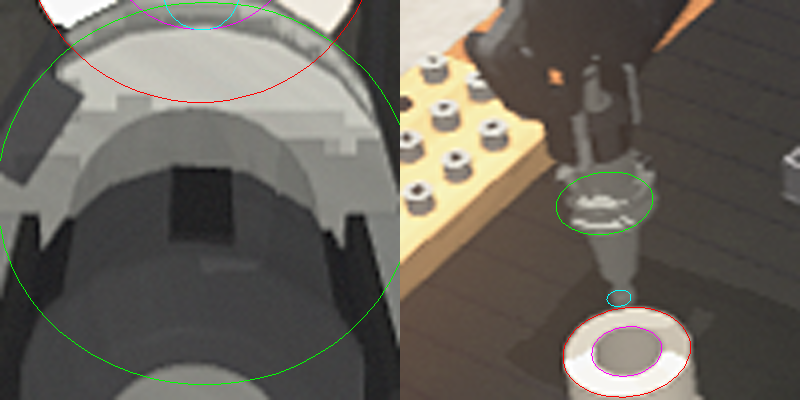

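Converted, 100 mm is 0.125, 96 mm is 0.12.

>>> send_rows(rows="0 0 0 0 0 0.0125 -1;0 0 0 0 0 0.035 -1;0 0 0 0 0 0.0575 -1;0 0 0 0 0 0.0775 -1;0 0 0 0 0 0.095 -1;0 0 0 0 0 0.11 -1;0 0 0 0 0 0.12 -1;0 0 0 0 0 0.125 -1")

```text
time: 14.08
eef_pos: [0.6181, 0.1284, 0.1107]
tcp_rot: [1.0, 0.001, -0.0, -0.0]
contact_force: [0.0, -0.4, -4.2]
opening: 0.378
finger_force: 60.0
```

Converted, 8 mm is 0.01, 7 mm is 0.0088.

>>> send_rows(rows="0 0 0 0 0 0.0025 -1;0 0 0 0 0 0.005 -1;0 0 0 0 0 0.0075 -1;0 0 0 0 0 0.0088 -1;0 0 0 0 0 0.01 -1;0 0 0 0 0 0.01 -1")

```text
time: 14.82
eef_pos: [0.6181, 0.1284, 0.103]
tcp_rot: [1.0, 0.001, -0.0, -0.0]
contact_force: [0.4, -0.3, -3.9]
opening: 0.376
finger_force: 60.0
```

Converted, 1.5 mm is 0.0019, 1 mm is 0.0013.

>>> send_rows(rows="0 0 0 0 0 0.0006 -1;0 0 0 0 0 0.0013 -1;0 0 0 0 0 0.0019 -1;0 0 0 0 0 0.0019 -1")

```text
time: 15.32
eef_pos: [0.6183, 0.1284, 0.102]
tcp_rot: [1.0, 0.001, 0.0, 0.0]
contact_force: [-0.5, -0.2, -1.7]
opening: 0.373
finger_force: 60.3
```

Touching; open and rise.

Converted, 0.7 mm is 0.0009.

>>> send_rows(rows="0 0 0 0 0 0.0009 -1;0 0 0 0 0 0.0009 -0.1;0 0 0 0 0 0.0009 0.2;0 0 0 0 0 0.0009 0.6;0 0 0 0 0 0.0009 1;0 0 0 0 0 0.0009 1;0 0 0 0 0 0.0009 1;0 0 0 0 0 0.0009 1")

```text
time: 16.32
eef_pos: [0.6181, 0.1284, 0.1009]
tcp_rot: [1.0, 0.001, -0.0, -0.0]
contact_force: [-0.0, 0.3, 0.3]
opening: 1.004
finger_force: 0.0
```

Converted, -198 mm is -0.2475, -185 mm is -0.2313.

>>> send_rows(rows="0 0 0 0 0 -0.0188 1;0 0 0 0 0 -0.0563 1;0 0 0 0 0 -0.1063 1;0 0 0 0 0 -0.1563 1;0 0 0 0 0 -0.2063 1;0 0 0 0 0 -0.2313 1;0 0 0 0 0 -0.2475 1;0 0 0 0 0 -0.2475 1")

```text
time: 17.32
eef_pos: [0.6182, 0.1284, 0.2991]
tcp_rot: [1.0, 0.001, 0.0, -0.0]
contact_force: [-0.3, 1.4, 0.2]
opening: 0.998
finger_force: 0.0
```

```bash
python3 - <<'E'
from h import *
for c in ("wrist","side","top"):
    p=ctrl.read_camera(c);K,D,E=cam(p)
    for d in ctrl.look_for(p,"drill_chuck")[:4]: print(c,(np.linalg.inv(E)@np.r_[d['position'],1])[:3].round(4),round(d['p'],2))
to(.509,-.126,.3)
E
```

```text
wrist [0.6517 0.2865 0.1096] 0.89
wrist [0.6223 0.1273 0.1379] 0.7
wrist [0.5511 0.4318 0.0779] 0.59
side [0.6369 0.3026 0.0864] 0.9
side [0.6087 0.1394 0.1063] 0.86
side [0.5358 0.4544 0.0854] 0.84
t 17.625 pos [0.6177 0.1283 0.2973] rot [0.01 0.15 0.09] mm [-109.1  254.1   -2.4]
```

```bash
cat >> h.py <<'E'
def fit(p,x0,y0,circles,r=.01,st=.0005):
    K,D,E=cam(p); g=cv2.GaussianBlur(cv2.cvtColor(np.ascontiguousarray(p['color']),cv2.COLOR_RGB2GRAY),(0,0),.8).astype(np.float32)
    rv=cv2.Rodrigues(E[:3,:3])[0]; a=np.linspace(0,2*np.pi,72,endpoint=False); best=[]
    for x in np.arange(x0-r,x0+r+1e-6,st):
        for y in np.arange(y0-r,y0+r+1e-6,st):
            sc=0
            for z,d in circles:
                Q=[]
                for k in (-.0015,.0015):
                    P=np.c_[x+(d/2+k)*np.cos(a),y+(d/2+k)*np.sin(a),0*a+z]
                    q=cv2.projectPoints(P,rv,E[:3,3],K,D)[0].reshape(1,-1,2).astype(np.float32)
                    Q.append(cv2.remap(g,q[...,0],q[...,1],cv2.INTER_LINEAR)[0])
                sc+=np.minimum(np.abs(Q[1]-Q[0]),40).mean()
            best.append((sc,x,y))
    b=sorted(best)[::-1]; return np.round(np.mean([t[1:] for t in b[:8]],0),4),round(float(b[0][0]),1)
E
python3 - <<'E'
from h import *
T=ctrl.read_camera("top");S=ctrl.read_camera("side");t=dict(T);s=dict(S)
t['color']=cv2.imread('pics/top_1.png')[:,:,::-1]; s['color']=cv2.imread('pics/side_2.png')[:,:,::-1]
print('fixture now',[fit(p,.5395,.335,[(.095,.071),(.095,.039)]) for p in (T,S)])
print('sleeve1',[fit(p,.6187,.127,[(.08,.071),(.08,.039)]) for p in (t,s)])
print('fixt1',[fit(p,.5395,.335,[(.095,.071),(.156,.034)]) for p in (t,s)])
print('face1',[fit(p,.509,-.126,[(.153,.05)]) for p in (t,s)])
print('caddy1',[fit(p,.509,-.126,[(.08,.071)]) for p in (t,s)])
print('stand1',[fit(p,.481,-.361,[(.1,.071)]) for p in (t,s)])
print('end1',[fit(p,.481,-.361,[(.158,.04),(.190,.016)]) for p in (t,s)])
E
```

```text
fixture now [(array([0.5389, 0.3354]), 71.8), (array([0.5367, 0.3352]), 80.0)]
sleeve1 [(array([0.6199, 0.127 ]), 56.5), (array([0.6183, 0.1267]), 72.2)]
fixt1 [(array([0.5372, 0.3312]), 68.5), (array([0.5364, 0.3349]), 55.8)]
face1 [(array([ 0.5075, -0.1228]), 23.0), (array([ 0.5084, -0.1276]), 17.8)]
caddy1 [(array([ 0.5036, -0.1186]), 24.5), (array([ 0.5079, -0.1272]), 19.6)]
stand1 [(array([ 0.4756, -0.3616]), 32.2), (array([ 0.4736, -0.3624]), 21.4)]
end1 [(array([ 0.4738, -0.3613]), 66.4), (array([ 0.4748, -0.3638]), 29.0)]
```

Converted, 254 mm is 0.3175, 235 mm is 0.2938.

>>> send_rows(rows="0 0 0 -0.0188 0.0375 0 1;0 0 0 -0.05 0.1063 0 1;0 0 0 -0.0775 0.175 0 1;0 0 0 -0.1063 0.2438 0 1;0 0 0 -0.1288 0.2938 0 1;0 0 0 -0.1363 0.3175 0 1;0 0 0 -0.1363 0.3175 0 1;0 0 0 -0.1363 0.3175 0 1")

```text
time: 18.73
eef_pos: [0.5098, -0.1252, 0.2989]
tcp_rot: [1.0, 0.001, 0.0, -0.0]
contact_force: [-0.2, 0.6, -0.2]
opening: 0.998
finger_force: 0.0
```

```bash
python3 - <<'E'
from h import *
p=ctrl.read_camera("wrist"); cv2.imwrite('pics/wf.png',p['color'][:,:,::-1])
print(fit(p,.509,-.126,[(.153,.05)]),fit(p,.509,-.126,[(.08,.071)]),fit(p,.509,-.126,[(.153,.05),(.08,.071)]))
to(.509,-.126,.3)
E
```

```text
(array([ 0.5134, -0.1253]), 27.0) (array([ 0.5147, -0.1232]), 28.7) (array([ 0.5142, -0.1248]), 53.8)
t 18.775 pos [ 0.5099 -0.1249  0.2988] rot [-0.02  0.    0.16] mm [-0.9  1.1 -1.2]
```

Converted, 200 mm is 0.25, 196 mm is 0.245.

>>> send_rows(rows="0 0 0 0 0 0.0375 1;0 0 0 0 0 0.0875 1;0 0 0 0 0 0.1375 1;0 0 0 0 0 0.1813 1;0 0 0 0 0 0.2125 1;0 0 0 0 0 0.2325 1;0 0 0 0 0 0.245 1;0 0 0 0 0 0.25 1")

```text
time: 19.77
eef_pos: [0.5099, -0.1257, 0.099]
tcp_rot: [1.0, 0.001, 0.0, 0.0]
contact_force: [0.3, -0.2, 1.1]
opening: 1.0
finger_force: 0.0
```

>>> send_rows(rows="0 0 0 0 0 0 0.6;0 0 0 0 0 0 0.4;0 0 0 0 0 0 0.2;0 0 0 0 0 0 0;0 0 0 0 0 0 -1;0 0 0 0 0 0 -1;0 0 0 0 0 0 -1;0 0 0 0 0 0 -1", grip_force=80)

```text
time: 20.78
eef_pos: [0.5101, -0.1258, 0.1]
tcp_rot: [1.0, 0.001, 0.001, 0.0]
contact_force: [-2.2, 2.2, 5.5]
opening: 0.566
finger_force: 82.5
```

Converted, -130 mm is -0.1625, -120 mm is -0.15.

>>> send_rows(rows="0 0 0 0 0 -0.005 -1;0 0 0 0 0 -0.015 -1;0 0 0 0 0 -0.035 -1;0 0 0 0 0 -0.0625 -1;0 0 0 0 0 -0.0938 -1;0 0 0 0 0 -0.125 -1;0 0 0 0 0 -0.15 -1;0 0 0 0 0 -0.1625 -1")

```text
time: 21.78
eef_pos: [0.51, -0.1261, 0.2309]
tcp_rot: [1.0, 0.001, 0.001, 0.001]
contact_force: [0.3, -0.6, -7.8]
opening: 0.568
finger_force: 83.7
```

Converted, -280 mm is -0.35, -255 mm is -0.3188.

>>> send_rows(rows="0 0 0 -0.0038 -0.0188 0 -1;0 0 0 -0.01 -0.0563 0 -1;0 0 0 -0.0125 -0.1063 0 -1;0 0 0 -0.015 -0.1625 0 -1;0 0 0 -0.015 -0.2188 0 -1;0 0 0 -0.015 -0.275 0 -1;0 0 0 -0.015 -0.3188 0 -1;0 0 0 -0.0063 -0.35 0 -1")

```text
time: 22.78
eef_pos: [0.502, 0.1566, 0.2271]
tcp_rot: [1.0, 0.002, -0.002, -0.0]
contact_force: [0.6, -0.6, -7.7]
opening: 0.567
finger_force: 84.3
```

Converted, -182 mm is -0.2275, -172 mm is -0.215.

>>> send_rows(rows="0 0 0 0.0038 -0.025 0 -1;0 0 0 0.0125 -0.0625 0 -1;0 0 0 0.02 -0.1063 0 -1;0 0 0 0.0275 -0.15 0 -1;0 0 0 0.035 -0.1875 0 -1;0 0 0 0.04 -0.215 0 -1;0 0 0 0.0425 -0.2275 0 -1;0 0 0 0.0425 -0.2275 0 -1")

```text
time: 23.78
eef_pos: [0.5376, 0.3362, 0.2285]
tcp_rot: [1.0, 0.001, -0.0, 0.0]
contact_force: [-0.4, -0.1, -7.4]
opening: 0.567
finger_force: 84.5
```

```bash
python3 - <<'E'
from h import *
st=ctrl.get_state();e=st['eef_pos'];print(e,st['contact_force'],st['opening'])
o=.080+e[2]-.1
for c in ("top","side","wrist"):
    p=ctrl.read_camera(c); cv2.imwrite(f'pics/face_{c}.png',p['color'][:,:,::-1])
    print(c,'tool',fit(p,.538,.335,[(o,.05),(o+.019,.05)]), fit(p,.538,.335,[(o+.019,.05)]),'fix',fit(p,.538,.335,[(.095,.071)]))
E
```

```text
[0.53763085 0.33623352 0.2284779 ] [-0.44590526 -0.07819969 -7.39040235] 0.566686870122722
top tool (array([0.5371, 0.3447]), 28.1) (array([0.5375, 0.3448]), 17.4) fix (array([0.5375, 0.3325]), 32.4)
side tool (array([0.5386, 0.3306]), 34.9) (array([0.5389, 0.3291]), 19.4) fix (array([0.5341, 0.3346]), 39.2)
wrist tool (array([0.5367, 0.335 ]), 41.1) (array([0.5301, 0.3352]), 20.8) fix (array([0.5387, 0.336 ]), 32.7)
```

```bash
python3 - <<'E'
from h import *
o=.080+.2285-.1; out=[]
for c in ("side","top"):
    p=ctrl.read_camera(c); ov(p,'tmp',.538,.3353,50,[(o,.05),(.095,.071),(.095,.039),(o-.068,.013)],4); out.append(cv2.imread('pics/tmp.png'))
cv2.imwrite('pics/s2.png',np.hstack(out))
E
```

```text
(no output)
```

View pics/s2.png

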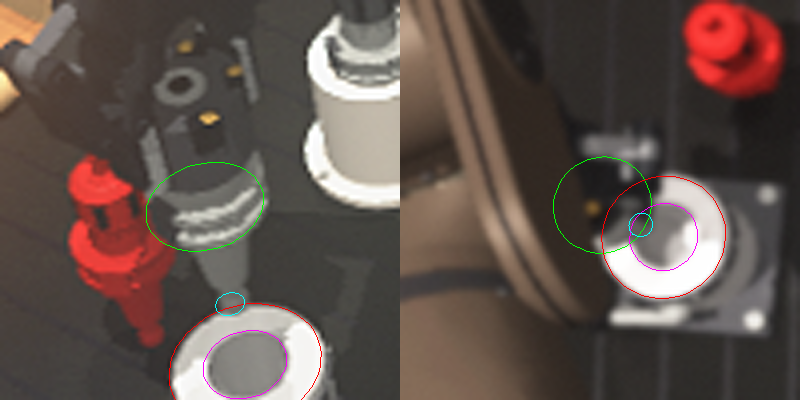

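Converted, 106 mm is 0.1325, 102 mm is 0.1275.

>>> send_rows(rows="0 0 0 0 0 0.015 -1;0 0 0 0 0 0.04 -1;0 0 0 0 0 0.065 -1;0 0 0 0 0 0.085 -1;0 0 0 0 0 0.1025 -1;0 0 0 0 0 0.1175 -1;0 0 0 0 0 0.1275 -1;0 0 0 0 0 0.1325 -1")

```text
time: 25.02
eef_pos: [0.5378, 0.3363, 0.1226]
tcp_rot: [1.0, 0.001, -0.0, 0.0]
contact_force: [-0.6, 0.2, -7.1]
opening: 0.567
finger_force: 84.5
```

Converted, 6.5 mm is 0.0081, 6 mm is 0.0075.

>>> send_rows(rows="0 0 0 0 0 0.0025 -1;0 0 0 0 0 0.005 -1;0 0 0 0 0 0.0063 -1;0 0 0 0 0 0.0075 -1;0 0 0 0 0 0.0081 -1;0 0 0 0 0 0.0081 -1")

```text
time: 25.78
eef_pos: [0.5378, 0.3363, 0.1164]
tcp_rot: [1.0, 0.001, -0.0, 0.0]
contact_force: [-0.4, 0.4, -7.3]
opening: 0.57
finger_force: 84.5
```

Converted, 2 mm is 0.0025, 1.4 mm is 0.0018.

>>> send_rows(rows="0 0 0 0 0 0.0009 -1;0 0 0 0 0 0.0018 -1;0 0 0 0 0 0.0025 -1;0 0 0 0 0 0.0025 -1")

```text
time: 26.28
eef_pos: [0.5379, 0.3363, 0.1151]
tcp_rot: [1.0, 0.001, 0.0, 0.0]
contact_force: [-1.5, -0.7, -3.2]
opening: 0.567
finger_force: 84.4
```

Converted, 0.5 mm is 0.0006.

>>> send_rows(rows="0 0 0 0 0 0.0006 -1;0 0 0 0 0 0.0006 0.3;0 0 0 0 0 0.0006 0.6;0 0 0 0 0 0.0006 1;0 0 0 0 0 0.0006 1;0 0 0 0 0 0.0006 1;0 0 0 0 0 0.0006 1")

```text
time: 27.15
eef_pos: [0.5378, 0.3363, 0.1139]
tcp_rot: [1.0, 0.001, 0.0, -0.0]
contact_force: [-0.6, 0.4, -0.0]
opening: 0.998
finger_force: 0.0
```

Converted, -205 mm is -0.2563, -195 mm is -0.2438.

>>> send_rows(rows="0 0 0 0 0 -0.0188 1;0 0 0 0 0 -0.0563 1;0 0 0 0 0 -0.1063 1;0 0 0 0 0 -0.1563 1;0 0 0 0 0 -0.2063 1;0 0 0 0 0 -0.2438 1;0 0 0 0 0 -0.2563 1;0 0 0 0 0 -0.2563 1")

```text
time: 28.15
eef_pos: [0.5379, 0.3363, 0.3196]
tcp_rot: [1.0, 0.001, 0.001, -0.0]
contact_force: [-0.1, -0.6, -0.3]
opening: 1.001
finger_force: 0.0
```

Converted, 420 mm is 0.525, 390 mm is 0.4875.

>>> send_rows(rows="0 0 0 -0.0063 0.0563 0 1;0 0 0 -0.0188 0.125 0 1;0 0 0 -0.0313 0.2 0 1;0 0 0 -0.0375 0.275 0 1;0 0 0 -0.0375 0.35 0 1;0 0 0 -0.0375 0.425 0 1;0 0 0 -0.0375 0.4875 0 1;0 0 0 -0.0375 0.525 0 1")

```text
time: 29.15
eef_pos: [0.5074, -0.0859, 0.3165]
tcp_rot: [1.0, -0.0, -0.002, -0.001]
contact_force: [0.0, 0.3, 0.8]
opening: 0.998
finger_force: 0.0
```

Converted, 277 mm is 0.3463, 260 mm is 0.325.

>>> send_rows(rows="0 0 0 0 0.0563 0 1;0 0 0 -0.0125 0.125 0 1;0 0 0 -0.025 0.2 0 1;0 0 0 -0.0375 0.275 0 1;0 0 0 -0.0425 0.325 0 1;0 0 0 -0.0425 0.3463 0 1;0 0 0 -0.0425 0.3463 0 1;0 0 0 -0.0425 0.3463 0 1")

```text
time: 30.15
eef_pos: [0.4753, -0.3594, 0.3184]
tcp_rot: [1.0, 0.002, -0.0, -0.001]
contact_force: [-0.1, 0.8, -0.7]
opening: 1.002
finger_force: 0.0
```

```bash
python3 - <<'E'
from h import *
p=ctrl.read_camera("wrist"); cv2.imwrite('pics/we.png',p['color'][:,:,::-1])
print(fit(p,.475,-.362,[(.158,.04),(.190,.016)]),fit(p,.475,-.362,[(.1,.071)]),fit(p,.475,-.362,[(.158,.04),(.190,.016),(.1,.071)]))
S=ctrl.read_camera("side");T=ctrl.read_camera("top")
print('face in fixture',[fit(q,.538,.335,[(.168,.05)]) for q in (T,S)],'flange',[fit(q,.538,.335,[(.114,.05),(.095,.071)]) for q in (T,S)])
print('caddy',[fit(q,.509,-.127,[(.080,.071),(.080,.039)]) for q in (T,S,p)])
to(.475,-.362,.3)
E
```

```text
(array([ 0.4748, -0.3607]), 65.5) (array([ 0.474 , -0.3608]), 35.7) (array([ 0.4746, -0.3606]), 101.1)
face in fixture [(array([0.5381, 0.3361]), 28.2), (array([0.5359, 0.3354]), 24.5)] flange [(array([0.5381, 0.3339]), 66.6), (array([0.5354, 0.3356]), 56.2)]
caddy [(array([ 0.5099, -0.1261]), 58.4), (array([ 0.5078, -0.127 ]), 61.6), (array([ 0.5082, -0.1261]), 79.8)]
t 30.3 pos [ 0.4754 -0.3595  0.3192] rot [ 0.01 -0.02  0.2 ] mm [-0.5  2.5 19.2]
```

Converted, 198 mm is 0.2475, 194 mm is 0.2425, 0.2 degrees is 0.0011.

>>> send_rows(rows="0 0 0.0011 0 0 0.0375 1;0 0 0.0011 0 0 0.0875 1;0 0 0.0011 0 0 0.1375 1;0 0 0.0011 0 0 0.1813 1;0 0 0.0011 0 0 0.2125 1;0 0 0.0011 0 0 0.2313 1;0 0 0.0011 0 0 0.2425 1;0 0 0.0011 0 0 0.2475 1")

```text
time: 31.3
eef_pos: [0.4754, -0.361, 0.1213]
tcp_rot: [1.0, -0.001, 0.0, 0.0]
contact_force: [-0.4, 0.1, -0.1]
opening: 1.004
finger_force: 0.0
```

>>> send_rows(rows="0 0 0 0 0 0 0.5;0 0 0 0 0 0 0.3;0 0 0 0 0 0 0.1;0 0 0 0 0 0 -0.1;0 0 0 0 0 0 -1;0 0 0 0 0 0 -1;0 0 0 0 0 0 -1;0 0 0 0 0 0 -1", grip_force=80)

```text
time: 32.3
eef_pos: [0.4753, -0.3607, 0.122]
tcp_rot: [1.0, -0.001, 0.0, -0.0]
contact_force: [-1.0, 3.4, 6.1]
opening: 0.434
finger_force: 79.5
```

Converted, -98 mm is -0.1225, -94 mm is -0.1175.

>>> send_rows(rows="0 0 0 0 0 -0.005 -1;0 0 0 0 0 -0.015 -1;0 0 0 0 0 -0.0325 -1;0 0 0 0 0 -0.055 -1;0 0 0 0 0 -0.08 -1;0 0 0 0 0 -0.1025 -1;0 0 0 0 0 -0.1175 -1;0 0 0 0 0 -0.1225 -1")

```text
time: 33.3
eef_pos: [0.4753, -0.3612, 0.2204]
tcp_rot: [1.0, -0.001, 0.001, 0.001]
contact_force: [0.2, -0.3, -6.7]
opening: 0.439
finger_force: 80.9
```

Converted, -234.5 mm is -0.2931, -228 mm is -0.285.

>>> send_rows(rows="0 0 0 0.0038 -0.0188 0 -1;0 0 0 0.01 -0.0563 0 -1;0 0 0 0.0175 -0.1063 0 -1;0 0 0 0.025 -0.1563 0 -1;0 0 0 0.0325 -0.2063 0 -1;0 0 0 0.0388 -0.2563 0 -1;0 0 0 0.0425 -0.285 0 -1;0 0 0 0.0425 -0.2931 0 -1")

```text
time: 34.3
eef_pos: [0.5087, -0.1239, 0.2178]
tcp_rot: [1.0, 0.0, -0.001, -0.001]
contact_force: [0.4, 0.2, -6.1]
opening: 0.437
finger_force: 81.4
```

```bash
python3 - <<'E'
from h import *
st=ctrl.get_state();e=st['eef_pos'];print(e,st['contact_force'],st['opening'])
o=.100+e[2]-.122
for c in ("top","side","wrist"):
    p=ctrl.read_camera(c)
    print(c,'tool',fit(p,.509,-.1265,[(o,.05),(o+.019,.05)]),fit(p,.509,-.1265,[(o+.09,.016),(o+.058,.04)]),'caddy',fit(p,.509,-.1265,[(.08,.071)]))
T=ctrl.read_camera("top");print('stand',fit(T,.4746,-.361,[(.1,.071),(.1,.039)]))
E
```

```text
[ 0.50870652 -0.1239045   0.21778901] [ 0.40843648  0.18746876 -6.1431581 ] 0.4372052668101652
top tool (array([ 0.5132, -0.1192]), 22.6) (array([ 0.5064, -0.1166]), 30.3) caddy (array([ 0.506 , -0.1248]), 11.1)
side tool (array([ 0.5087, -0.1262]), 18.9) (array([ 0.5079, -0.1168]), 15.5) caddy (array([ 0.5076, -0.1266]), 15.5)
wrist tool (array([ 0.5073, -0.1249]), 49.1) (array([ 0.5085, -0.1257]), 50.8) caddy (array([ 0.5156, -0.1258]), 27.4)
stand (array([ 0.4754, -0.3616]), 69.7)
```

Converted, 110 mm is 0.1375, 106 mm is 0.1325.

>>> send_rows(rows="0 0 0 0 0.0006 0.015 -1;0 0 0 0 0.0006 0.04 -1;0 0 0 0 0.0006 0.065 -1;0 0 0 0 0.0006 0.0875 -1;0 0 0 0 0.0006 0.1063 -1;0 0 0 0 0.0006 0.1225 -1;0 0 0 0 0.0006 0.1325 -1;0 0 0 0 0.0006 0.1375 -1")

```text
time: 35.5
eef_pos: [0.5095, -0.1269, 0.1086]
tcp_rot: [1.0, -0.001, -0.0, -0.0]
contact_force: [-0.5, 0.9, -5.8]
opening: 0.438
finger_force: 81.4
```

Converted, 4.5 mm is 0.0056, 4 mm is 0.005.

>>> send_rows(rows="0 0 0 0 0 0.0025 -1;0 0 0 0 0 0.0038 -1;0 0 0 0 0 0.005 -1;0 0 0 0 0 0.0056 -1;0 0 0 0 0 0.0056 -1")

```text
time: 36.12
eef_pos: [0.5094, -0.1269, 0.1045]
tcp_rot: [1.0, -0.001, 0.0, 0.0]
contact_force: [-0.3, 0.5, -6.1]
opening: 0.439
finger_force: 81.4
```

>>> send_rows(rows="0 0 0 0 0 0.0013 -1;0 0 0 0 0 0.002 -1;0 0 0 0 0 0.0028 -1;0 0 0 0 0 0.0035 -1;0 0 0 0 0 0.0035 -1")

```text
time: 36.75
eef_pos: [0.5095, -0.1269, 0.1021]
tcp_rot: [1.0, -0.001, 0.0, -0.0]
contact_force: [-0.9, 1.2, -3.0]
opening: 0.439
finger_force: 81.5
```

Converted, 0.5 mm is 0.0006.

>>> send_rows(rows="0 0 0 0 0 0.0006 -1;0 0 0 0 0 0.0006 0.2;0 0 0 0 0 0.0006 0.5;0 0 0 0 0 0.0006 1;0 0 0 0 0 0.0006 1;0 0 0 0 0 0.0006 1;0 0 0 0 0 0.0006 1")

```text
time: 37.62
eef_pos: [0.5094, -0.1269, 0.1011]
tcp_rot: [1.0, -0.001, 0.0, -0.0]
contact_force: [-0.2, 0.8, 0.1]
opening: 0.995
finger_force: 0.0
```

>>> send_rows(rows="0 0 0 0 0 -0.0188 1;0 0 0 0 0 -0.0563 1;0 0 0 0 0 -0.1063 1;0 0 0 0 0 -0.1563 1;0 0 0 0 0 -0.2063 1;0 0 0 0 0 -0.2375 1;0 0 0 0 0 -0.25 1;0 0 0 0 0 -0.25 1")

```text
time: 38.62
eef_pos: [0.5095, -0.127, 0.3018]
tcp_rot: [1.0, -0.001, 0.001, 0.0]
contact_force: [0.7, -0.7, -1.1]
opening: 1.001
finger_force: 0.0
```

Converted, -255 mm is -0.3188, -240 mm is -0.3.

>>> send_rows(rows="0 0 0 0.0188 -0.0438 0 1;0 0 0 0.05 -0.1125 0 1;0 0 0 0.0775 -0.1813 0 1;0 0 0 0.1063 -0.25 0 1;0 0 0 0.1288 -0.3 0 1;0 0 0 0.1356 -0.3188 0 1;0 0 0 0.1356 -0.3188 0 1;0 0 0 0.1356 -0.3188 0 1")

```text
time: 39.62
eef_pos: [0.6179, 0.1266, 0.3006]
tcp_rot: [1.0, -0.002, -0.001, 0.0]
contact_force: [0.7, -0.3, 0.2]
opening: 1.001
finger_force: 0.0
```

```bash
python3 - <<'E'
from h import *
for c in ("wrist","side","top"):
    p=ctrl.read_camera(c)
    if c!="top": print(c,'drill',fit(p,.6187,.127,[(.141,.034),(.17,.008)]),fit(p,.6187,.127,[(.099,.05),(.08,.071)]))
    if c!="wrist": print('end',c,fit(p,.509,-.1265,[(.138,.04),(.170,.016)]),'stand',fit(p,.4746,-.361,[(.1,.071),(.1,.039)]))
to(.6181,.1284,.1015)
E
```

```text
wrist drill (array([0.6217, 0.128 ]), 71.9) (array([0.6191, 0.128 ]), 60.2)
side drill (array([0.6146, 0.1286]), 58.0) (array([0.6176, 0.1274]), 57.4)
end side (array([ 0.5091, -0.1291]), 52.8) stand (array([ 0.4738, -0.3625]), 58.0)
end top (array([ 0.5103, -0.1271]), 53.1) stand (array([ 0.4753, -0.3616]), 69.4)
t 39.775 pos [0.6182 0.1265 0.3013] rot [ 0.01 -0.01 -0.21] mm [-1.000e-01 -1.900e+00  1.998e+02]
```

Converted, 199 mm is 0.2488, 195 mm is 0.2438, -0.2 degrees is -0.0011.

>>> send_rows(rows="0 0 -0.0011 0 -0.0013 0.0375 1;0 0 -0.0011 0 -0.0013 0.0875 1;0 0 -0.0011 0 -0.0013 0.1375 1;0 0 -0.0011 0 -0.0013 0.1813 1;0 0 -0.0011 0 -0.0013 0.2125 1;0 0 -0.0011 0 -0.0013 0.2325 1;0 0 -0.0011 0 -0.0013 0.2438 1;0 0 -0.0011 0 -0.0013 0.2488 1")

```text
time: 40.78
eef_pos: [0.6188, 0.1287, 0.1025]
tcp_rot: [1.0, 0.001, 0.0, -0.0]
contact_force: [-0.2, -0.2, 0.5]
opening: 1.003
finger_force: 0.0
```

>>> send_rows(rows="0 0 0 0 0 0 0.3;0 0 0 0 0 0 0.1;0 0 0 0 0 0 -0.1;0 0 0 0 0 0 -0.2;0 0 0 0 0 0 -1;0 0 0 0 0 0 -1;0 0 0 0 0 0 -1;0 0 0 0 0 0 -1", grip_force=60)

```text
time: 41.78
eef_pos: [0.6189, 0.1284, 0.103]
tcp_rot: [1.0, 0.001, 0.001, 0.0]
contact_force: [-0.4, -3.4, 4.8]
opening: 0.371
finger_force: 60.3
```

Converted, -140 mm is -0.175, -125 mm is -0.1563.

>>> send_rows(rows="0 0 0 0 0 -0.005 -1;0 0 0 0 0 -0.015 -1;0 0 0 0 0 -0.035 -1;0 0 0 0 0 -0.0625 -1;0 0 0 0 0 -0.0938 -1;0 0 0 0 0 -0.125 -1;0 0 0 0 0 -0.1563 -1;0 0 0 0 0 -0.175 -1")

```text
time: 42.78
eef_pos: [0.6186, 0.1293, 0.2445]
tcp_rot: [1.0, 0.001, 0.001, -0.0]
contact_force: [1.3, -0.2, -3.7]
opening: 0.372
finger_force: 60.0
```

Converted, 200 mm is 0.25, 163 mm is 0.2038.

>>> send_rows(rows="0 0 0 0 0 -0.025 -1;0 0 0 0 0 -0.0563 -1;0 0 0 0 0 -0.075 -1;0 0 0 -0.01 0.0338 -0.075 -1;0 0 0 -0.025 0.0838 -0.075 -1;0 0 0 -0.0425 0.1438 -0.075 -1;0 0 0 -0.06 0.2038 -0.075 -1;0 0 0 -0.075 0.25 -0.075 -1")

```text
time: 43.78
eef_pos: [0.5578, -0.0729, 0.3019]
tcp_rot: [1.0, 0.0, -0.0, -0.0]
contact_force: [0.3, -0.4, -4.3]
opening: 0.372
finger_force: 60.2
```

Converted, 289 mm is 0.3613, 284 mm is 0.355.

>>> send_rows(rows="0 0 0 -0.015 0.05 0 -1;0 0 0 -0.0325 0.11 0 -1;0 0 0 -0.05 0.17 0 -1;0 0 0 -0.0675 0.23 0 -1;0 0 0 -0.0838 0.2875 0 -1;0 0 0 -0.0975 0.3313 0 -1;0 0 0 -0.105 0.355 0 -1;0 0 0 -0.105 0.3613 0 -1")

```text
time: 44.78
eef_pos: [0.4749, -0.3608, 0.3018]
tcp_rot: [1.0, 0.0, -0.0, -0.001]
contact_force: [1.1, 1.0, -3.5]
opening: 0.369
finger_force: 60.2
```

>>> send_rows(rows="0 0 0 0 0 0.025 -1;0 0 0 0 0 0.0563 -1;0 0 0 0 0 0.0813 -1;0 0 0 0 0 0.09 -1;0 0 0 0 0 0.09 -1")

```text
time: 45.4
eef_pos: [0.4753, -0.3598, 0.2295]
tcp_rot: [1.0, 0.001, -0.0, -0.0]
contact_force: [0.8, -0.0, -3.8]
opening: 0.372
finger_force: 60.2
```

```bash
python3 - <<'E'
from h import *
st=ctrl.get_state();e=st['eef_pos'];print(e,st['contact_force'],st['opening'])
o=.080+e[2]-.103; out=[]
for c in ("side","wrist","top"):
    p=ctrl.read_camera(c)
    print(c,'tool',fit(p,.4746,-.3615,[(o,.05),(o+.019,.05)]),'stand',fit(p,.4746,-.3615,[(.1,.071)]))
    if c!="wrist": ov(p,'tmp',.4746,-.3615,50,[(o,.05),(.1,.071),(.1,.039),(o-.068,.013)],4); out.append(cv2.imread('pics/tmp.png'))
cv2.imwrite('pics/s3.png',np.hstack(out))
E
```

```text
[ 0.4752583  -0.35977965  0.22951841] [ 0.77003542 -0.04208334 -3.78439362] 0.37209097870601215
side tool (array([ 0.4775, -0.3704]), 11.9) stand (array([ 0.4742, -0.3626]), 12.4)
wrist tool (array([ 0.471 , -0.3613]), 37.6) stand (array([ 0.4747, -0.3608]), 29.3)
top tool (array([ 0.4745, -0.3626]), 23.9) stand (array([ 0.4752, -0.3604]), 19.9)
```

View pics/s3.png

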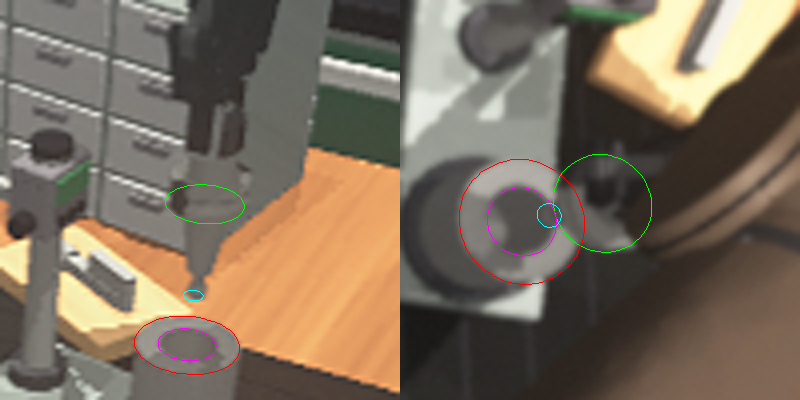

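Converted, 100 mm is 0.125, 97 mm is 0.1213.

>>> send_rows(rows="0 0 0 0 0 0.015 -1;0 0 0 0 0 0.0375 -1;0 0 0 0 0 0.06 -1;0 0 0 0 0 0.08 -1;0 0 0 0 0 0.0975 -1;0 0 0 0 0 0.1125 -1;0 0 0 0 0 0.1213 -1;0 0 0 0 0 0.125 -1")

```text
time: 46.55
eef_pos: [0.4752, -0.3604, 0.1298]
tcp_rot: [1.0, 0.001, -0.0, -0.0]
contact_force: [-0.4, -0.3, -3.8]
opening: 0.371
finger_force: 60.3
```

Converted, 5 mm is 0.0063, 4 mm is 0.005.

>>> send_rows(rows="0 0 0 0 0 0.0025 -1;0 0 0 0 0 0.0038 -1;0 0 0 0 0 0.005 -1;0 0 0 0 0 0.0063 -1;0 0 0 0 0 0.0063 -1")

```text
time: 47.18
eef_pos: [0.4752, -0.3603, 0.1251]
tcp_rot: [1.0, 0.001, -0.0, -0.0]
contact_force: [0.2, 0.3, -3.3]
opening: 0.377
finger_force: 60.3
```

>>> send_rows(rows="0 0 0 0 0 0.0008 -1;0 0 0 0 0 0.0015 -1;0 0 0 0 0 0.0023 -1;0 0 0 0 0 0.0023 -1")

```text
time: 47.68
eef_pos: [0.4751, -0.3603, 0.1232]
tcp_rot: [1.0, 0.001, -0.0, -0.0]
contact_force: [-0.4, -0.7, -2.9]
opening: 0.371
finger_force: 60.3
```

Converted, 0.8 mm is 0.001, 0.5 mm is 0.0006.

>>> send_rows(rows="0 0 0 0 0 0.0006 -1;0 0 0 0 0 0.001 -1;0 0 0 0 0 0.001 -1")

```text
time: 48.05
eef_pos: [0.4753, -0.3604, 0.123]
tcp_rot: [1.0, 0.001, 0.0, 0.0]
contact_force: [-0.9, 0.2, -1.3]
opening: 0.373
finger_force: 60.6
```

Seated; release and withdraw.

Converted, 0.5 mm is 0.0006.

>>> send_rows(rows="0 0 0 0 0 0.0006 -1;0 0 0 0 0 0.0006 -0.1;0 0 0 0 0 0.0006 0.2;0 0 0 0 0 0.0006 0.6;0 0 0 0 0 0.0006 1;0 0 0 0 0 0.0006 1;0 0 0 0 0 0.0006 1")

```text
time: 48.92
eef_pos: [0.4752, -0.3603, 0.122]
tcp_rot: [1.0, 0.001, 0.0, -0.0]
contact_force: [0.0, -0.4, 0.4]
opening: 1.003
finger_force: 0.0
```

Converted, -200 mm is -0.25, -190 mm is -0.2375.

>>> send_rows(rows="0 0 0 0 0 -0.0188 1;0 0 0 0 0 -0.0563 1;0 0 0 0 0 -0.1063 1;0 0 0 0 0 -0.1563 1;0 0 0 0 0 -0.2063 1;0 0 0 0 0 -0.2375 1;0 0 0 0 0 -0.25 1;0 0 0 0 0 -0.25 1")

```text
time: 49.92
eef_pos: [0.4753, -0.3604, 0.3228]
tcp_rot: [1.0, 0.001, 0.0, 0.001]
contact_force: [-0.3, -0.4, -0.9]
opening: 0.999
finger_force: 0.0
```

Converted, 200 mm is 0.25, 180 mm is 0.225.

>>> send_rows(rows="0 0 0 -0.025 0.05 0 1;0 0 0 -0.0625 0.1125 0 1;0 0 0 -0.1 0.175 0 1;0 0 0 -0.125 0.225 0 1;0 0 0 -0.1375 0.25 0 1;0 0 0 -0.1375 0.25 0 1;0 0 0 -0.1375 0.25 0 1")

```text
time: 50.8
eef_pos: [0.3665, -0.5592, 0.3217]
tcp_rot: [1.0, 0.001, 0.0, -0.001]
contact_force: [0.3, -0.1, -0.5]
opening: 0.999
finger_force: 0.0
```

```bash
python3 - <<'E'
from h import *
for c in ("side","top"):
    p=ctrl.read_camera(c)
    print(c,'drill/stand',fit(p,.4746,-.3615,[(.161,.034),(.190,.008)]),fit(p,.4746,-.3615,[(.119,.05),(.1,.071)]))
    print('face/fix',fit(p,.538,.335,[(.168,.05)]),fit(p,.538,.335,[(.114,.05),(.095,.071)]))
    print('end/caddy',fit(p,.509,-.1265,[(.138,.04),(.170,.016)]),'sleeve',fit(p,.6187,.127,[(.08,.071),(.08,.039)]))
look(["can","brush","spanner"]);s=ctrl.get_state();print(s['time'],s['eef_pos'],s['finger_force'],s['dq'].round(3))
E
```

```text
side drill/stand (array([ 0.4717, -0.3598]), 37.9) (array([ 0.4732, -0.3624]), 40.2)
face/fix (array([0.5359, 0.3354]), 24.4) (array([0.5355, 0.3358]), 56.0)
end/caddy (array([ 0.5092, -0.129 ]), 52.6) sleeve (array([0.6183, 0.1267]), 72.1)
top drill/stand (array([ 0.4727, -0.3521]), 70.8) (array([ 0.4734, -0.3621]), 51.8)
face/fix (array([0.5379, 0.3359]), 28.0) (array([0.5381, 0.3339]), 66.5)
end/caddy (array([ 0.5103, -0.1271]), 53.9) sleeve (array([0.6199, 0.127 ]), 56.4)
top 48
can 0.63 [ 0.4404 -0.0075  0.1038] [294. 259.]
brush 0.72 [0.4165 0.226  0.0187] [197. 272.]
spanner 0.63 [ 0.3886 -0.2239  0.0023] [381. 282.]
spanner 0.26 [ 0.5545 -0.3586  0.0292] [436. 214.]
side 49
can 0.95 [0.4379 0.008  0.0716] [318. 217.]
brush 0.91 [0.4109 0.233  0.0176] [277. 308.]
spanner 0.89 [ 0.3889 -0.2225  0.0106] [375. 186.]
spanner 0.42 [ 0.4684 -0.3477  0.1249] [370. 117.]
spanner 0.4 [ 0.5435 -0.3505  0.0438] [343. 134.]
51.3 [ 0.36565818 -0.56036175  0.32216054] 0.0 [-0.005  0.003 -0.    -0.001 -0.001 -0.002]
```

```bash
python3 - <<'E'
from h import *
for c in ("side","top"):
    p=ctrl.read_camera(c)
    for z,d in ((.161,.034),(.190,.008),(.119,.05)): print(c,z,fit(p,.4746,-.3615,[(z,d)],.014,.001))
    K,D,E=cam(p)
    for x in ctrl.look_for(p,"drill_chuck")[:4]: print((np.linalg.inv(E)@np.r_[x['position'],1])[:3].round(4),round(x['p'],2))
p=ctrl.read_camera("top");K,D,E=cam(p)
# score at the upright hypothesis vs. the alternative
for xy in ((.4740,-.3615),(.4727,-.3521)): print(xy,[fit(p,*xy,[c],1e-6,1e-3)[1] for c in ((.161,.034),(.190,.008),(.119,.05))])
E
```

```text
side 0.161 (array([ 0.4674, -0.3484]), 17.5)
side 0.19 (array([ 0.4716, -0.3597]), 22.9)
side 0.119 (array([ 0.4717, -0.3642]), 17.9)
[ 0.4705 -0.3483  0.1295] 0.84
[0.6394 0.3068 0.0879] 0.67
[0.6041 0.1465 0.055 ] 0.66
[0.5375 0.4521 0.0861] 0.6
top 0.161 (array([ 0.4732, -0.3512]), 34.0)
top 0.19 (array([ 0.4744, -0.3598]), 38.3)
top 0.119 (array([ 0.4692, -0.362 ]), 27.6)
[0.6467 0.2974 0.0961] 0.91
[ 0.4697 -0.3515  0.129 ] 0.56
[0.5441 0.4411 0.095 ] 0.55
(0.474, -0.3615) [23.6, 37.8, 19.3]
(0.4727, -0.3521) [33.7, 37.1, 21.4]
```

```bash
python3 -c "
from plant import ctrl
print(ctrl.sign_off())"
```

```text
the job is handed in; nothing more can be done
None
```

I handed the job in: the face mill is in the fixture, the drill chuck on the stand and the end mill in the caddy. The sleeve is empty, and the camera fits agree with the tools being home and upright, though the drill chuck's nut fit was ambiguous and I relied on its drill tip. The can, brush and spanner read where they started. My first grip closed on the drill instead of the nut, because the fingertips sat about 30 mm higher than the description says. I let go and regripped lower with that correction. `sign_off` gave no verdict.

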